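# Lay out the vet's desk for the next patient

### The job

Get the vet's desk ready: stand the amber bottle in the orange round holder and the blue-capped bottle in the blue one, stand the red-handled stamp in its red rest, and slide the bottom carton out of the dispenser and lay it flat, striped face up, in the green tray, each lengthwise in its tray and flat on its floor. Leave the other two cartons in the dispenser so that they drop down flat, and set the glass bottles down rather than dropping them.

Things in the scene. Friction and masses are not known exactly. Their poses are not given: they have to be found in the camera images.
- amber_bottle: A closed round glass medicine bottle standing upright, amber-brown with a white cap and white label; 36 mm in diameter over its straight body (up to at least 35 mm above its base), 70 mm tall with its cap, 80 to 170 g. Origin: centre of its base; z up its axis; yaw is of no importance.
- blue_bottle: A closed round glass medicine bottle standing upright, white with a blue cap and blue label; 36 mm in diameter over its straight body (up to at least 35 mm above its base), 70 mm tall with its cap, 80 to 170 g. Origin: centre of its base; z up its axis; yaw is of no importance.
- stamp: A hand stamp standing on its black base, 50 mm (x) by 30 mm (y) by 14 mm high, with an upright round red handle 20 mm in diameter in the middle, reaching from 14 to 60 mm above the underside; 55 to 115 g. Origin: centre of its underside; z up.
- carton: The bottom one of three equal white medicine cartons with a green stripe in the dispenser: 90 mm (x, along the stripe) by 46 mm (y) by 20 mm high, 35 to 70 g. It lies on the dispenser's floor, its underside 4 mm above the desk, and its -x end sticks 30 to 36 mm out of the dispenser's front. Held by that end it may droop or tilt. Origin: centre of its underside.
- carton_top: The uppermost of the three cartons stacked in the dispenser (same size and look; the hidden middle one lies between it and the bottom one). Origin: centre of its underside. When the bottom carton is drawn out, the two upper ones drop by 20 mm.
- dispenser: Clear acrylic carton dispenser fixed to the desk, outside 104 (x) by 59 (y) by 56 mm high, open above; floor and walls 4 mm thick. Its front is its -x end, roughly towards the robot: a slot there, 51 mm wide, from the floor to 30 mm above the desk, lets only the bottom carton slide out along -x. The stack reaches 64 mm above the desk. Origin: centre of its underside, on the desk.
- amber_holder: A round saucer-like holder fixed to the desk, 62 mm across and 10 mm high, orange, for the amber bottle. Its flat inner floor is 4 mm above the desk and 54 mm across. Origin: centre of its underside, on the desk.
- blue_holder: A round saucer-like holder fixed to the desk, 62 mm across and 10 mm high, blue, for the white bottle with the blue cap. Its flat inner floor is 4 mm above the desk and 54 mm across. Origin: centre of its underside, on the desk.
- stamp_rest: A shallow red rectangular tray fixed to the desk, outside 74 mm (x) by 54 mm (y) by 10 mm high, walls 4 mm thick, inner floor 4 mm above the desk: the stamp's rest. Origin: centre of its underside, on the desk.
- carton_tray: A shallow green rectangular tray fixed to the desk, outside 114 mm (x) by 70 mm (y) by 10 mm high, walls 4 mm thick, inner floor 4 mm above the desk, for one carton. Origin: centre of its underside, on the desk.
Not all that is in view belongs to the job. What is shaped like the blue_bottle but purple or turquoise is not meant.

How it is judged:
By the outcome, as a careful person would: the job done as asked, in the order asked, and still so for the second after the job is handed in, with the robot touching nothing.
It also fails if it takes over 131 s, if anything falls off the work surface, if the arm or the gripper's body presses on something with over 40 N, if the wrist force passes 120 N, or if a joint passes its speed limit or range.

### The arm

A 6-joint arm with a two-finger parallel gripper is mounted at the origin on the work surface. World frame = base frame: x ahead of the robot, y to its left, z up, the work surface at z = 0. Lengths are in m, angles in rad, forces in N, time in s.
With the tool pointing down it reaches from about 0.25 to 0.725 m from the base axis. Payload 4 kg.
Tool frame: the origin (TCP) lies on the centre line of the jaws, within the pads' length; the fingertips stand 17 mm ahead of it and the grasp point (between the pads) lies 2 mm behind it; z points along the fingers, y is the line along which they close (so a half turn about z gives the same grasp; the last joint's range is limited). The gripper opens to 85 mm and grips with 20 to 120 N. Pads are 22 mm wide; open, the fingers measure 114 mm over their backs; the gripper's body (76 mm by 85 mm) begins 54 mm behind the grasp point. The pads swing forward as they close: fully open they stand 13 mm farther back than shut.
Start: joints at [1.264, 0.241, 0.005, 1.335, 0, 1.571], TCP at [0.151, 0.477, 0.248] pointing down, gripper open.
Joint ranges: [-2.72, 2.72], [-1.05, 1.87], [-1.09, 1.28], [-1.99, 2.15], [-1.42, 1.44], [-3.14, 3.14]. Speed limits (rad/s): [2.79, 2.79, 3.14, 3.14, 3.14, 3.14].

### API

Orientations are given as a unit quaternion [x, y, z, w].
In Python, from workcell import get_obs, imaging, order gives the robot as it stands.
- The arm moves only by the tool apply_moves, never from a script. Its argument "targets" is a list that holds one entry, the list of rows, each a list of 5 numbers: the shift along the world's x, y, z in units of 40 mm (1.0 is 40 mm), then the turn about the world's z in degrees, then the gripper command: -1 is shut, 1 is fully open, values between are in proportion. In form: [[[dx, dy, dz, turn, fingers], ...]]. A call has 1 to 8 rows; each row shifts and turns the commanded pose from where the row before left it; what a row does not reach is not made up. A row lasts 1/12 s, in which the tool goes at most 41.7 mm and 7.16 degrees, less where a joint would pass 70% of its speed; a pose out of reach is approached as far as the arm can. A call is refused whole if a number of a shift passes 1 or a number of a turn 7.16, either way. A call with a gripper value outside its range is refused whole. The fingers move at their own pace and stop on an object; the grip force is fixed at half the most. Time passes only in rows, so rows that do not move let the fingers close. It gives the time, the measured TCP pose, the force, the opening and the grip force at its end, in the units of the state.
- get_obs(): the state, without advancing time (a new reading comes with each control period).
- imaging.camera(name): name is "scene" or "top" or "wrist"; returns (picture, depth): 400x640x3 uint8, blue, green, red; 400x640 float32, m along the optical axis (not along the pixel's ray), 0 where there is no reading.
- imaging.get_calibration(name): a dict with "camera_matrix" (3x3 intrinsics, pixels), "eye" and "rotation" of the camera in the world; the wrist camera has in their place "hand_eye" (4x4, takes a point from camera to tool coordinates, whose origin is the TCP and whose axes are the flange's). Camera axes: x right, y down, z forward; pixel columns grow to the right and rows downward; lengths in m; the calibration is good to about 2 mm. The wrist camera is an equidistant fisheye: a pixel r from the principal point sees the ray r / f radians off the axis. A picture is of the moment at which its call begins: read the wrist's pose just before it. get_calibration takes no time and is no camera call.
- order.job_done(): hands the job in; it is judged then, once.
The state is a dict: "clock": time; "joint_pos": joint angles; "joint_vel": joint speeds; "tau": joint torques, N m; "eef_pos": TCP position; "tool_rot": TCP orientation; "ft_force": force on the tool from outside, world axes, zero at the start; "ft_torque": the same for the moment, N m; "grip_width": finger opening in m; "grasp_force": force on a finger pad.
Only numpy, scipy, OpenCV 4.12 (cv2) and the standard library are available. Lean on these libraries where they do the work, as an engineer would, in place of code of your own. Each camera call takes 0.05 s, during which the arm holds its last target. There are 200 camera calls.

## Working session

There is one attempt and no reset: what is moved stays moved. The work goes in short steps, Python scripts to look and compute and a tool call to move; the robot and the scene stay as the last step left them, time stands still between calls to the robot, and variables do not carry over. Pictures are saved under pics/ and viewed, at most 14 in all, crops included, and the job is handed in when it is done.

Besides the shell and the picture viewer there is one more tool, called by a JSON object that holds its "op" and its "data", one argument or row to a line. apply_moves: Moves the arm, as the interface text tells. Its arguments: {"type":"object","properties":{"targets":{"type":"array","items":{"type":"array","items":{"type":"array","items":{"type":"number"}}}}},"required":["targets"]}

```bash
ls; mkdir -p pics
cat > h.py <<'E'
import numpy as np, cv2
from workcell import get_obs, imaging, order
def snap(n,fn):
    p,d=imaging.camera(n); cv2.imwrite(f'pics/{fn}.png',p); np.save(f'pics/{fn}.npy',d); return p,d
def world(n,fn,pts,z=None):
    d=np.load(f'pics/{fn}.npy'); c=imaging.get_calibration(n); K=np.array(c['camera_matrix']);R=np.array(c['rotation']);e=np.array(c['eye'])
    out=[]
    for i,(u,v) in enumerate(pts):
        r=R@np.array([(u-K[0,2])/K[0,0],(v-K[1,2])/K[1,1],1])
        out.append(e+r*(d[int(v),int(u)] if z is None else (z[i]-e[2])/r[2]))
    return np.round(out,4)
E
python3 - <<'E'
from h import *
for n in('top','scene'):
    snap(n,n+'0'); print(imaging.get_calibration(n))
print(imaging.get_calibration('wrist'));print(get_obs())
E
```

```text
pics
{'camera_matrix': array([[400.23815194,   0.        , 323.40579506],
       [  0.        , 400.23815194, 197.87128375],
       [  0.        ,   0.        ,   1.        ]]), 'eye': array([ 0.40198345, -0.03473213,  0.9617127 ]), 'rotation': array([ 0.71025173, -0.69888746,  0.06433054, -0.05440931])}
{'camera_matrix': array([[468.5218547 ,   0.        , 317.64395222],
       [  0.        , 468.5218547 , 202.98062458],
       [  0.        ,   0.        ,   1.        ]]), 'eye': array([1.10004153, 0.58996334, 1.18522897]), 'rotation': array([ 0.32317762,  0.89437564, -0.28934812, -0.10920673])}
{'camera_matrix': array([[309.70691629,   0.        , 314.94244505],
       [  0.        , 309.70691629, 196.53649077],
       [  0.        ,   0.        ,   1.        ]]), 'hand_eye': array([[ 1.88633852e-04, -9.54044991e-01, -2.99663344e-01,
         7.58287510e-02],
       [ 9.99999982e-01,  1.86322434e-04,  3.62869310e-05,
        -8.12973648e-06],
       [ 2.12146389e-05, -2.99663345e-01,  9.54045009e-01,
        -1.25350828e-01],
       [ 0.00000000e+00,  0.00000000e+00,  0.00000000e+00,
         1.00000000e+00]])}
{'clock': 0.1, 'joint_pos': array([1.26398950e+00, 2.41296747e-01, 3.85415707e-03, 1.33520086e+00,
       3.98696895e-06, 1.57081332e+00]), 'joint_vel': array([ 3.29916452e-04, -2.15564139e-03,  2.96752782e-03,  2.34894188e-03,
        7.13331235e-06,  2.07438826e-03]), 'tau': array([-1.54853519e-04, -3.73137903e+01,  2.53010166e+01,  1.08484738e-02,
       -2.24535057e-06, -5.76768372e-06]), 'eef_pos': array([0.15084491, 0.4761402 , 0.24752054]), 'tool_rot': array([ 1.52810792e-01,  9.88255032e-01, -9.12413319e-04, -1.43084916e-04]), 'ft_force': array([ 0.13297727, -0.04759854, -0.24024497]), 'ft_torque': array([ 0.00312961, -0.016688  ,  0.01983261]), 'grasp_force': 0.0, 'grip_width': 0.08554772635824154}
```

```bash
sed -i "s/R=np.array(c\['rotation'\])/R=Rot.from_quat(c['rotation']).as_matrix()/; 1a from scipy.spatial.transform import Rotation as Rot" h.py; python3 -c "
import cv2
p=cv2.imread('pics/top0.png');cv2.imwrite('pics/top0b.png',cv2.resize(p,(800,500),interpolation=2))"
```

```text
(no output)
```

View pics/top0.png

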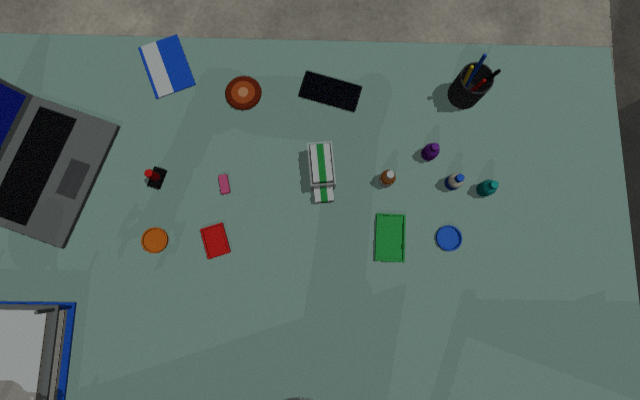

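View pics/scene0.png

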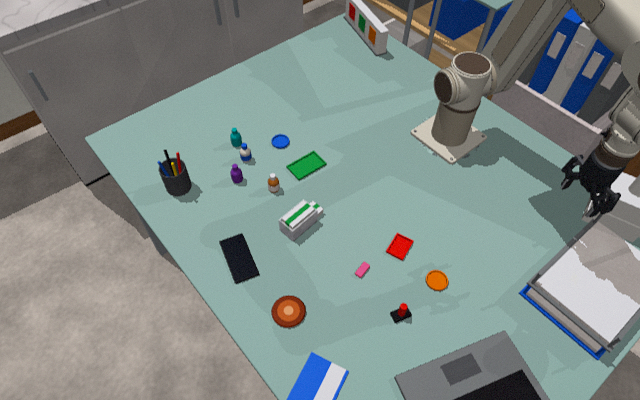

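Top view: the amber bottle is at (388,178). Bottle candidates for "blue" are white/blue at (455,182), purple at (431,151) and turquoise at (487,187). Only (455,182) has a white body and a blue cap. The stamp is at (156,177), the dispenser at (321,170) and the carton end at (324,202). The trays are orange (155,240), red (216,241), green (390,238) and blue (449,238).

Run:
```python
import cv2,numpy as np
p=cv2.imread('pics/top0.png')
a=cv2.resize(p[130:270,290:510],(800,509),interpolation=cv2.INTER_CUBIC)
b=cv2.resize(p[150:270,130:250],(600,600),interpolation=cv2.INTER_CUBIC)
cv2.imwrite('pics/ca.png',a);cv2.imwrite('pics/cb.png',b)
```

```text
(no output)
```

View pics/ca.png

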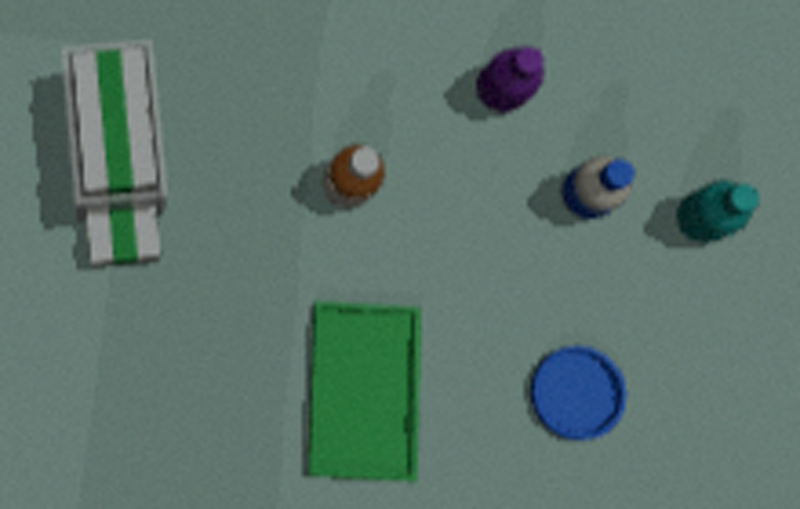

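View pics/cb.png

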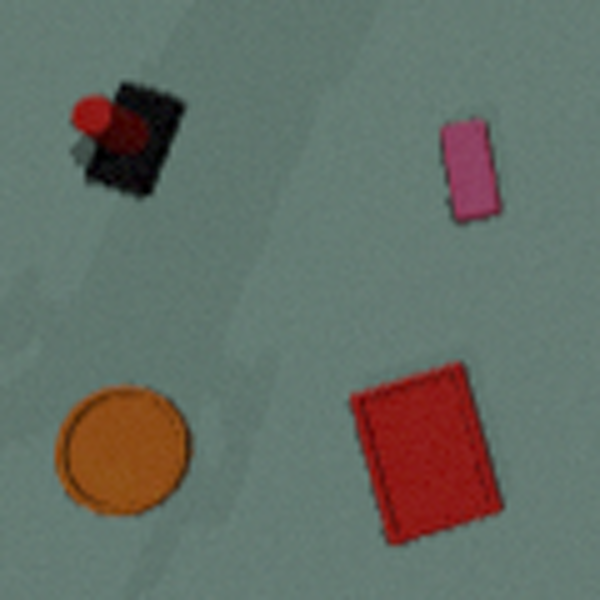

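Confirmed in the crop: the white body with the blue cap is at crop (600,188). Purple at (512,78) and turquoise at (715,210) are decoys.

Run:
```python
from h import *
def A(l,z,n,s,o):
    P=(np.array(l)+.5)/s-.5+o
    w=world('top','top0',P,[z]*len(l)); print(n,w[:,:2].tolist(),'mean',w[:,:2].mean(0).round(4))
    if len(l)==4:
        q=cv2.minAreaRect((w[:,:2]*1000).astype(np.float32)); print('   ',q)
a=(800/220,np.array([290,130]));b=(5,np.array([130,150]))
A([(365,160)],.07,'ambercap',*a);A([(618,175)],.07,'bluecap',*a);A([(529,61)],.07,'purple',*a);A([(741,196)],.07,'turq',*a)
A([(578,393)],.01,'blueh',*a);A([(317,303),(420,308),(415,480),(308,476)],.01,'green',*a)
A([(72,52),(148,46),(158,188),(83,194)],.064,'ctop',*a);A([(63,45),(152,40),(165,203),(76,210)],.056,'disp',*a)
A([(90,264),(159,257)],.024,'cend',*a)
A([(94,115)],.06,'handle',*b);A([(123,83),(186,103),(147,197),(86,181)],.014,'base',*b)
A([(123,451)],.01,'orange',*b);A([(350,396),(463,363),(503,508),(391,546)],.01,'red',*b)
```

```text
ambercap [[0.6124, -0.1978]] mean [ 0.6124 -0.1978]
bluecap [[0.6056, -0.3575]] mean [ 0.6056 -0.3575]
purple [[0.6791, -0.3036]] mean [ 0.6791 -0.3036]
turq [[0.5935, -0.4348]] mean [ 0.5935 -0.4348]
blueh [[0.4725, -0.3467]] mean [ 0.4725 -0.3467]
green [[0.5291, -0.1757], [0.5269, -0.2439], [0.4146, -0.2385], [0.4161, -0.169]] mean [ 0.4717 -0.2068]
    ((471.50006103515625, -206.45001220703125), (69.49183654785156, 114.26958465576172), 87.24702453613281)
ctop [[0.6812, -0.0118], [0.6861, -0.0604], [0.5933, -0.0679], [0.5886, -0.0207]] mean [ 0.6373 -0.0402]
    ((637.3499145507812, -40.54999542236328), (93.2546157836914, 48.845863342285156), 5.489965438842773)
disp [[0.6882, -0.0057], [0.6927, -0.0632], [0.5853, -0.0727], [0.5798, -0.0163]] mean [ 0.6365 -0.0395]
    ((636.7969970703125, -39.68211364746094), (108.91704559326172, 57.665287017822266), 5.569743633270264)
cend [[0.5504, -0.0255], [0.5558, -0.0705]] mean [ 0.5531 -0.048 ]
handle [[0.6069, 0.3561]] mean [0.6069 0.3561]
base [[0.6335, 0.3635], [0.6241, 0.3324], [0.5776, 0.3473], [0.5849, 0.377]] mean [0.605 0.355]
    ((604.6647338867188, 355.2449035644531), (32.48954772949219, 50.427284240722656), 73.18247985839844)
orange [[0.4565, 0.35]] mean [0.4565 0.35  ]
red [[0.4842, 0.2453], [0.5008, 0.1929], [0.4327, 0.1703], [0.4142, 0.2216]] mean [0.458  0.2075]
    ((458.011962890625, 207.42333984375), (73.90325164794922, 54.955909729003906), 18.704627990722656)
```

{"op": "apply_moves", "data": {
  "targets": [
    [[0.55,-0.8,0,-3.6,1],[0.55,-0.8,0,-3.6,1],[0.55,-0.8,0,-3.6,1],[0.55,-0.8,0,-3.6,1],[0.55,-0.8,0,-3.6,1],[0.55,-0.8,0,-3.6,1],[0.55,-0.8,0,-3.6,1],[0.55,-0.8,0,-3.6,1]]
  ]
}}

```text
clock: 0.77
eef_pos: [0.3274, 0.2188, 0.2481]
tool_rot: [0.395, 0.919, -0.0, -0.0]
ft_force: [0.4, 0.5, 0.1]
grip_width: 0.0858
grasp_force: 0.0
```

{"op": "apply_moves", "data": {
  "targets": [
    [[0.55,-0.8,0,-3.6,1],[0.55,-0.8,0,-3.6,1],[0.55,-0.8,0,-3.6,1],[0.55,-0.8,0,-3.6,1],[0.55,-0.8,0,-3.6,1],[0.55,-0.8,0,-3.6,1],[0.55,-0.8,0,-3.6,1],[0.55,-0.8,0,-3.6,1]]
  ]
}}

```text
clock: 1.43
eef_pos: [0.5034, -0.0373, 0.2479]
tool_rot: [0.611, 0.791, -0.0, -0.0]
ft_force: [0.5, 0.8, -0.1]
grip_width: 0.0851
grasp_force: 0.0
```

{"op": "apply_moves", "data": {
  "targets": [
    [[0.55,-0.8,-0.3,-3.6,1],[0.55,-0.8,-0.3,-3.6,1],[0.55,-0.8,-0.3,-3.6,1],[0.55,-0.8,-0.3,-3.6,1],[0,0,0,0,1],[0,0,0,0,1]]
  ]
}}

```text
clock: 1.93
eef_pos: [0.5903, -0.1649, 0.1968]
tool_rot: [0.705, 0.709, -0.001, -0.003]
ft_force: [0.0, 1.0, -0.0]
grip_width: 0.0858
grasp_force: 0.0
```

{"op": "apply_moves", "data": {
  "targets": [
    [[0.53,-0.82,0,0,1],[0,0,-0.5,0,1],[0,0,-0.5,0,1],[0,0,0,0,1],[0,0,0,0,1]]
  ]
}}

```text
clock: 2.35
eef_pos: [0.6109, -0.1946, 0.16]
tool_rot: [0.704, 0.71, -0.001, -0.001]
ft_force: [0.9, 0.4, 0.1]
grip_width: 0.0853
grasp_force: 0.0
```

```bash
cat >> h.py <<'E'
def wworld(o,pts,z):
    c=imaging.get_calibration('wrist');K=c['camera_matrix'];H=c['hand_eye']
    T=np.eye(4);T[:3,:3]=Rot.from_quat(o['tool_rot']).as_matrix();T[:3,3]=o['eef_pos'];M=T@H
    out=[]
    for (u,v),zz in zip(pts,z):
        x=np.array([u-K[0,2],v-K[1,2]]);r=np.linalg.norm(x);t=r/K[0,0]
        d=M[:3,:3]@np.array([*(x/max(r,1e-9)*np.sin(t)),np.cos(t)])
        out.append(M[:3,3]+d*(zz-M[2,3])/d[2])
    return np.round(out,4)
E
python3 - <<'E'
from h import *
import pickle
o=get_obs();snap('wrist','w1');pickle.dump(o,open('pics/w1.pkl','wb'));print(o['eef_pos'],o['tool_rot'])
E
```

```text
[ 0.61092588 -0.19464044  0.1599901 ] [ 7.03934007e-01  7.10263769e-01 -5.72903557e-04 -1.40152704e-03]
```

View pics/w1.png

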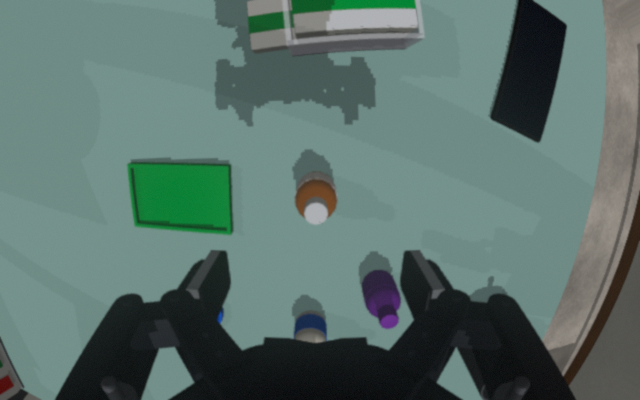

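The wrist view shows the amber bottle centred ahead of the jaws, with its cap at (316,212). The green tray is at the left.

Run:
```python
from h import *
import pickle
o=pickle.load(open('pics/w1.pkl','rb'));print(wworld(o,[(316,212),(129,162),(232,161),(233,232),(137,224)],[.07,.01,.01,.01,.01]))
```

```text
[[ 0.6122 -0.1978  0.07  ]
 [ 0.4197 -0.1693  0.01  ]
 [ 0.5343 -0.1709  0.01  ]
 [ 0.5301 -0.2424  0.01  ]
 [ 0.4178 -0.2379  0.01  ]]
```

{"op": "apply_moves", "data": {
  "targets": [
    [[0.03,-0.08,-0.8,0,1],[0,0,-0.8,0,1],[0,0,-0.8,0,1],[0,0,-0.6,0,1],[0,0,-0.32,0,1],[0,0,0,0,1],[0,0,0,0,-1],[0,0,0,0,-1]]
  ]
}}

```text
clock: 3.07
eef_pos: [0.6152, -0.1995, 0.0304]
tool_rot: [0.704, 0.71, 0.001, 0.002]
ft_force: [0.1, -0.5, 0.7]
grip_width: 0.0639
grasp_force: 0.0
```

{"op": "apply_moves", "data": {
  "targets": [
    [[0,0,0,0,-1],[0,0,0,0,-1],[0,0,0,0,-1],[0,0,0,0,-1],[0,0,0,0,-1],[0,0,0,0,-1]]
  ]
}}

```text
clock: 3.57
eef_pos: [0.6148, -0.1998, 0.03]
tool_rot: [0.704, 0.71, 0.001, 0.002]
ft_force: [-1.5, 0.6, 6.7]
grip_width: 0.0341
grasp_force: 60.3
```

{"op": "apply_moves", "data": {
  "targets": [
    [[0,0,0.5,0,-1],[0,0,0.8,0,-1],[-0.25,0.5,0.8,0,-1],[-0.25,0.86,0.4,0,-1],[-0.25,0.86,0.4,0,-1],[-0.25,0.86,0,0,-1],[-0.25,0.86,0,0,-1],[-0.25,0.86,0,0,-1]]
  ]
}}

```text
clock: 4.23
eef_pos: [0.553, -0.006, 0.1446]
tool_rot: [0.705, 0.709, 0.001, 0.001]
ft_force: [0.5, -0.2, -1.4]
grip_width: 0.0339
grasp_force: 60.1
```

{"op": "apply_moves", "data": {
  "targets": [
    [[-0.25,0.86,0,0,-1],[-0.25,0.86,0,0,-1],[-0.25,0.86,0,0,-1],[-0.25,0.86,0,0,-1],[-0.25,0.86,0,0,-1],[-0.25,0.86,0,0,-1],[-0.25,0.86,0,0,-1],[-0.25,0.86,0,0,-1]]
  ]
}}

```text
clock: 4.9
eef_pos: [0.4727, 0.2694, 0.144]
tool_rot: [0.705, 0.71, 0.0, 0.0]
ft_force: [0.5, -0.2, -1.8]
grip_width: 0.0342
grasp_force: 60.1
```

{"op": "apply_moves", "data": {
  "targets": [
    [[-0.25,0.86,0,0,-1],[-0.25,0.86,0,0,-1],[0.04,0.35,0,0,-1],[0,0,0,0,-1],[0,0,0,0,-1],[0,0,0,0,-1]]
  ]
}}

```text
clock: 5.4
eef_pos: [0.4549, 0.3498, 0.1435]
tool_rot: [0.705, 0.71, -0.0, 0.0]
ft_force: [0.4, 0.6, -1.2]
grip_width: 0.0341
grasp_force: 60.1
```

{"op": "apply_moves", "data": {
  "targets": [
    [[0.04,0,-0.7,0,-1],[0,0,-0.8,0,-1],[0,0,-0.6,0,-1],[0,0,-0.3,0,-1],[0,0,-0.15,0,-1],[0,0,0,0,-1],[0,0,0,0,-1],[0,0,0,0,-1]]
  ]
}}

```text
clock: 6.07
eef_pos: [0.4578, 0.3508, 0.043]
tool_rot: [0.705, 0.709, 0.001, 0.0]
ft_force: [-0.3, 0.1, -1.4]
grip_width: 0.0343
grasp_force: 60.1
```

{"op": "apply_moves", "data": {
  "targets": [
    [[0,0,-0.05,0,-1],[0,0,-0.03,0,-1],[0,0,0,0,-1],[0,0,0,0,-1]]
  ]
}}

```text
clock: 6.4
eef_pos: [0.4567, 0.3508, 0.0386]
tool_rot: [0.704, 0.71, 0.0, 0.0]
ft_force: [0.2, 0.3, -1.5]
grip_width: 0.0342
grasp_force: 60.1
```

{"op": "apply_moves", "data": {
  "targets": [
    [[0,0,-0.03,0,-1],[0,0,-0.03,0,-1],[0,0,-0.03,0,-1],[0,0,0,0,-1],[0,0,0,0,-1]]
  ]
}}

```text
clock: 6.82
eef_pos: [0.4565, 0.3506, 0.0345]
tool_rot: [0.704, 0.71, -0.0, -0.0]
ft_force: [0.4, -0.4, -1.4]
grip_width: 0.0342
grasp_force: 60.1
```

{"op": "apply_moves", "data": {
  "targets": [
    [[0,0,-0.02,0,-1],[0,0,0,0,-1],[0,0,-0.02,0,-1],[0,0,0,0,-1],[0,0,0,0,-1]]
  ]
}}

```text
clock: 7.23
eef_pos: [0.4567, 0.3508, 0.034]
tool_rot: [0.704, 0.71, 0.0, -0.0]
ft_force: [-2.1, -0.7, 5.2]
grip_width: 0.0341
grasp_force: 60.7
```

{"op": "apply_moves", "data": {
  "targets": [
    [[0,0,0,0,1],[0,0,0,0,1],[0,0,0,0,1],[0,0,0,0,1],[0,0,0,0,1],[0,0,0,0,1],[0,0,0.4,0,1],[0,0,0.8,0,1]]
  ]
}}

```text
clock: 7.9
eef_pos: [0.4537, 0.3484, 0.0773]
tool_rot: [0.705, 0.71, -0.005, -0.001]
ft_force: [-0.1, -0.0, -0.3]
grip_width: 0.0853
grasp_force: 0.0
```

{"op": "apply_moves", "data": {
  "targets": [
    [[0,0,0.8,0,1],[0,0,0.8,0,1],[0,-0.5,0,0,1],[0.2,-0.95,0,-2,1],[0.2,-0.95,0,-2,1],[0.2,-0.95,0,-2,1],[0.2,-0.95,0,-2,1],[0.2,-0.95,0,-2,1]]
  ]
}}

```text
clock: 8.57
eef_pos: [0.4966, 0.139, 0.1453]
tool_rot: [0.764, 0.645, 0.0, 0.0]
ft_force: [0.6, -0.6, -0.9]
grip_width: 0.0851
grasp_force: 0.0
```

{"op": "apply_moves", "data": {
  "targets": [
    [[0.2,-0.95,0,-2,1],[0.2,-0.95,0,-2,1],[0.2,-0.95,0,-2,1],[0.2,-0.95,0,-2,1],[0.2,-0.95,0,-2,1],[0.2,-0.95,0,-2,1],[0.2,-0.95,0,-2,1],[0.2,-0.95,0,-2,1]]
  ]
}}

```text
clock: 9.23
eef_pos: [0.5606, -0.1653, 0.1451]
tool_rot: [0.847, 0.532, 0.0, 0.0]
ft_force: [1.4, 1.3, 0.1]
grip_width: 0.085
grasp_force: 0.0
```

{"op": "apply_moves", "data": {
  "targets": [
    [[0.2,-0.95,0,-2,1],[0.2,-0.95,0,-2,1],[0.2,-0.95,0,-2,1],[0.2,-0.95,0,-1,1],[0.2,-0.5,0,0,1],[0,0,0,0,1],[0,0,0,0,1]]
  ]
}}

```text
clock: 9.82
eef_pos: [0.6002, -0.3366, 0.144]
tool_rot: [0.878, 0.479, -0.0, -0.001]
ft_force: [0.1, -0.6, 0.4]
grip_width: 0.0853
grasp_force: 0.0
```

Run:
```python
from h import *
p,d=snap('top','top1')
p=cv2.imread('pics/top1.png')
a=cv2.resize(p[130:270,290:510],(800,509),interpolation=cv2.INTER_CUBIC)
b=cv2.resize(p[150:270,130:250],(500,500),interpolation=cv2.INTER_CUBIC)
cv2.imwrite('pics/c2.png',b); print(get_obs()['eef_pos'])
```

```text
[ 0.60013982 -0.3352674   0.14426958]
```

View pics/c2.png

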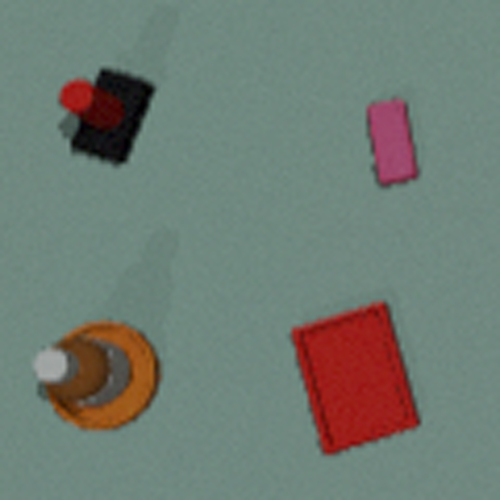

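The amber bottle stands inside the orange holder: cap (51,364), base about (100,375). Next is the blue-capped bottle.

{"op": "apply_moves", "data": {
  "targets": [
    [[0.13,-0.55,0,0,1],[0,0,-0.5,0,1],[0,0,0,0,1],[0,0,0,0,1]]
  ]
}}

```text
clock: 10.2
eef_pos: [0.6047, -0.3551, 0.1238]
tool_rot: [0.877, 0.481, -0.001, -0.002]
ft_force: [-0.1, -0.3, 0.3]
grip_width: 0.0854
grasp_force: 0.0
```

Run:
```python
from h import *
print(world('top','top1',[(142.1,237.0)],[.074]))
o=get_obs();print(o['eef_pos']);snap('wrist','w2')
import pickle;pickle.dump(o,open('pics/w2.pkl','wb'))
```

```text
[[0.4586 0.3511 0.074 ]]
[ 0.60471042 -0.35506725  0.1237926 ]
```

View pics/w2.png

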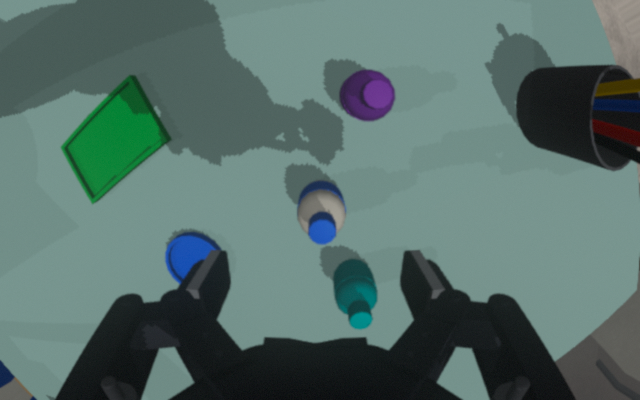

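The blue-capped bottle is centred between the jaws, its cap at (322,231). Purple at (367,95) and turquoise at (355,290) are clear of the fingers' line.

{"op": "apply_moves", "data": {
  "targets": [
    [[0.02,-0.06,-0.7,0,1],[0,0,-0.7,0,1],[0,0,-0.6,0,1],[0,0,-0.3,0,1],[0,0,-0.05,0,1],[0,0,0,0,1],[0,0,0,0,-1],[0,0,0,0,-1]]
  ]
}}

```text
clock: 10.92
eef_pos: [0.6081, -0.3604, 0.0337]
tool_rot: [0.877, 0.481, 0.001, 0.002]
ft_force: [-0.1, -0.8, 0.7]
grip_width: 0.0638
grasp_force: 0.0
```

{"op": "apply_moves", "data": {
  "targets": [
    [[0,0,0,0,-1],[0,0,0,0,-1],[0,0,0,0,-1],[0,0,0,0,-1],[0,0,0,0,-1],[0,0,0,0,-1]]
  ]
}}

```text
clock: 11.42
eef_pos: [0.6075, -0.3603, 0.0329]
tool_rot: [0.877, 0.48, 0.001, 0.001]
ft_force: [-0.0, 0.2, 6.8]
grip_width: 0.0341
grasp_force: 60.3
```

{"op": "apply_moves", "data": {
  "targets": [
    [[0,0,0.5,0,-1],[0,0,0.7,0,-1],[-0.3,0.04,0.3,0,-1],[-0.8,0.08,0,0,-1],[-0.8,0.08,0,0,-1],[-0.8,0.08,0,0,-1],[-0.5,0.05,0,0,-1],[-0.15,0.01,0,0,-1]]
  ]
}}

```text
clock: 12.08
eef_pos: [0.4685, -0.3452, 0.0906]
tool_rot: [0.878, 0.48, -0.001, -0.002]
ft_force: [-0.6, 0.6, -0.5]
grip_width: 0.0343
grasp_force: 60.0
```

{"op": "apply_moves", "data": {
  "targets": [
    [[0,0,0,0,-1],[0,0,0,0,-1],[0,0,-0.5,0,-1],[0,0,-0.5,0,-1],[0,0,-0.2,0,-1],[0,0,0,0,-1],[0,0,0,0,-1],[0,0,0,0,-1]]
  ]
}}

```text
clock: 12.75
eef_pos: [0.4739, -0.3466, 0.0439]
tool_rot: [0.877, 0.481, 0.0, 0.001]
ft_force: [-0.1, 0.1, 0.3]
grip_width: 0.0342
grasp_force: 60.0
```

{"op": "apply_moves", "data": {
  "targets": [
    [[0,0,-0.05,0,-1],[0,0,-0.03,0,-1],[0,0,-0.03,0,-1],[0,0,-0.03,0,-1],[0,0,0,0,-1],[0,0,0,0,-1],[0,0,0,0,-1]]
  ]
}}

```text
clock: 13.33
eef_pos: [0.4726, -0.3462, 0.0376]
tool_rot: [0.877, 0.48, 0.0, 0.0]
ft_force: [-0.6, -0.4, 0.2]
grip_width: 0.0341
grasp_force: 60.0
```

{"op": "apply_moves", "data": {
  "targets": [
    [[0,0,-0.02,0,-1],[0,0,0,0,-1],[0,0,0,0,-1]]
  ]
}}

```text
clock: 13.58
eef_pos: [0.4727, -0.3463, 0.0369]
tool_rot: [0.877, 0.48, 0.0, 0.0]
ft_force: [-1.0, -1.1, -0.2]
grip_width: 0.0341
grasp_force: 60.2
```

{"op": "apply_moves", "data": {
  "targets": [
    [[0,0,-0.02,0,-1],[0,0,0,0,-1],[0,0,0,0,-1]]
  ]
}}

```text
clock: 13.83
eef_pos: [0.4727, -0.3463, 0.0369]
tool_rot: [0.877, 0.48, 0.0, 0.0]
ft_force: [-2.0, 0.9, 4.6]
grip_width: 0.0341
grasp_force: 60.7
```

{"op": "apply_moves", "data": {
  "targets": [
    [[0,0,0,0,1],[0,0,0,0,1],[0,0,0,0,1],[0,0,0,0,1],[0,0,0,0,1],[0,0,0,0,1],[0,0,0.5,0,1],[0,0,0.9,0,1]]
  ]
}}

```text
clock: 14.5
eef_pos: [0.4695, -0.3439, 0.0877]
tool_rot: [0.877, 0.48, -0.002, -0.005]
ft_force: [-0.1, 0.1, -0.3]
grip_width: 0.0855
grasp_force: 0.0
```

{"op": "apply_moves", "data": {
  "targets": [
    [[0,0,0.9,0,1],[0,0,0.9,0,1],[0.1,0.5,0,1,1],[0.18,0.95,0,1,1],[0.18,0.95,0,1,1],[0.18,0.95,0,1,1],[0.18,0.95,0,1,1],[0.18,0.95,0,1,1]]
  ]
}}

```text
clock: 15.17
eef_pos: [0.5126, -0.1345, 0.164]
tool_rot: [0.851, 0.526, 0.0, 0.0]
ft_force: [0.9, 0.3, -0.5]
grip_width: 0.0856
grasp_force: 0.0
```

{"op": "apply_moves", "data": {
  "targets": [
    [[0.18,0.95,0,1,1],[0.18,0.95,0,1,1],[0.18,0.95,0,1,1],[0.18,0.95,0,1,1],[0.18,0.95,0,1,1],[0.18,0.95,0,1,1],[0.18,0.95,0,1,1],[0.18,0.95,0,1,1]]
  ]
}}

```text
clock: 15.83
eef_pos: [0.5702, 0.1698, 0.1639]
tool_rot: [0.812, 0.584, 0.0, 0.0]
ft_force: [0.3, 0.2, -0.2]
grip_width: 0.0853
grasp_force: 0.0
```

{"op": "apply_moves", "data": {
  "targets": [
    [[0.18,0.95,0,1,1],[0.18,0.95,0,1,1],[0.18,0.7,-0.3,0,1],[0.18,0.5,-0.3,0,1],[0,0,0,0,1],[0,0,0,0,1],[0,0,0,0,1]]
  ]
}}

```text
clock: 16.42
eef_pos: [0.5987, 0.2913, 0.1397]
tool_rot: [0.802, 0.598, -0.001, 0.0]
ft_force: [0.3, -0.6, 0.2]
grip_width: 0.0856
grasp_force: 0.0
```

Run:
```python
from h import *
import pickle
o=get_obs();p,d=snap('wrist','w3');pickle.dump(o,open('pics/w3.pkl','wb'))
t,d=snap('top','top2')
cv2.imwrite('pics/c3.png',cv2.resize(np.vstack([p[60:380,120:520],cv2.resize(t[150:270,380:530],(400,320),interpolation=2)]),(375,600)))
print(o['eef_pos'],o['tool_rot'])
```

```text
[0.598719   0.29133466 0.13965607] [ 8.01689686e-01  5.97740170e-01 -5.74155631e-04  8.48777131e-05]
```

View pics/c3.png

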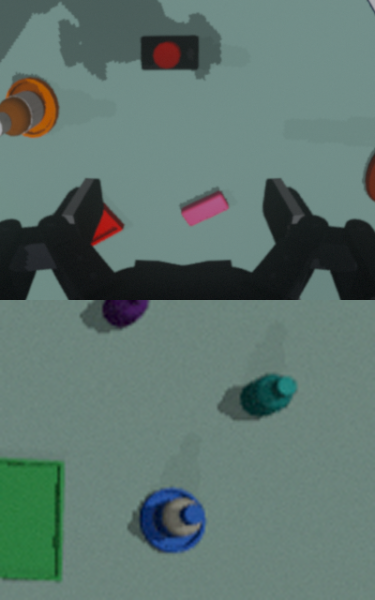

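The blue-capped bottle stands in the blue holder at (175,518). The stamp's base is aligned with the jaws, and its handle top is at crop (167,54).

Run:
```python
from h import *
import pickle
o=pickle.load(open('pics/w3.pkl','rb'));q=lambda x,y:(x/.9375+120,y/.9375+60)
h=wworld(o,[q(167,54)],[.06])
b=wworld(o,[q(141,36),q(199,38),q(198,69),q(142,69)],[.014]*4)
print(h,b[:,:2],b.mean(0),cv2.minAreaRect((b[:,:2]*1000).astype(np.float32)))
print(wworld(o,[(320,200)],[.0]), (h[0]-o['eef_pos'])/.04)
```

```text
[[0.6078 0.3579 0.06  ]] [[0.588  0.3781]
 [0.6349 0.3619]
 [0.6266 0.3363]
 [0.5801 0.3504]] [0.6074   0.356675 0.014   ] ((607.5460815429688, 357.1253967285156), (28.800565719604492, 49.58293151855469), 73.13133239746094)
[[0.6009 0.2802 0.    ]] [ 0.227025    1.66413357 -1.99140181]
```

{"op": "apply_moves", "data": {
  "targets": [
    [[0.1,0.8,0,0,1],[0.11,0.84,0,0,1],[0,0,-0.7,0,1],[0,0,-0.8,0,1],[0,0,-0.6,0,1],[0,0,-0.4,0,1],[0,0,-0.05,0,1],[0,0,0,0,1]]
  ]
}}

```text
clock: 17.18
eef_pos: [0.6071, 0.3559, 0.0374]
tool_rot: [0.802, 0.597, -0.001, -0.0]
ft_force: [0.1, -0.6, 1.1]
grip_width: 0.0851
grasp_force: 0.0
```

{"op": "apply_moves", "data": {
  "targets": [
    [[0,0,0,0,-1],[0,0,0,0,-1],[0,0,0,0,-1],[0,0,0,0,-1],[0,0,0,0,-1],[0,0,0,0,-1],[0,0,0,0,-1],[0,0,0,0,-1]]
  ]
}}

```text
clock: 17.85
eef_pos: [0.6079, 0.3579, 0.039]
tool_rot: [0.802, 0.598, 0.001, 0.0]
ft_force: [0.7, -0.5, 5.0]
grip_width: 0.0186
grasp_force: 58.6
```

{"op": "apply_moves", "data": {
  "targets": [
    [[0,0,0.5,0,-1],[0,0,0.7,0,-1],[-0.5,-0.5,0,5,-1],[-0.65,-0.65,0,6.1,-1],[-0.65,-0.65,0,6.1,-1],[-0.65,-0.65,0,6.1,-1],[-0.65,-0.65,0,6.1,-1],[-0.65,-0.66,0,6.1,-1]]
  ]
}}

```text
clock: 18.52
eef_pos: [0.4554, 0.2057, 0.0853]
tool_rot: [0.579, 0.815, -0.001, -0.0]
ft_force: [0.7, -0.3, -0.2]
grip_width: 0.0186
grasp_force: 58.6
```

{"op": "apply_moves", "data": {
  "targets": [
    [[0,0,0,0,-1],[0,0,0,0,-1],[0,0,-0.4,0,-1],[0,0,-0.3,0,-1],[0,0,-0.2,0,-1],[0,0,0,0,-1],[0,0,0,0,-1],[0,0,0,0,-1]]
  ]
}}

```text
clock: 19.18
eef_pos: [0.4582, 0.2076, 0.0502]
tool_rot: [0.581, 0.814, 0.0, 0.0]
ft_force: [0.9, -0.4, -0.4]
grip_width: 0.0187
grasp_force: 58.7
```

{"op": "apply_moves", "data": {
  "targets": [
    [[0,0,-0.08,0,-1],[0,0,-0.05,0,-1],[0,0,-0.03,0,-1],[0,0,-0.02,0,-1],[0,0,0,0,-1],[0,0,0,0,-1],[0,0,0,0,-1]]
  ]
}}

```text
clock: 19.77
eef_pos: [0.4574, 0.207, 0.0429]
tool_rot: [0.581, 0.814, 0.0, 0.0]
ft_force: [-1.8, -0.9, 0.7]
grip_width: 0.0185
grasp_force: 59.0
```

{"op": "apply_moves", "data": {
  "targets": [
    [[0,0,-0.02,0,-1],[0,0,0,0,-1],[0,0,0,0,-1]]
  ]
}}

```text
clock: 20.02
eef_pos: [0.4575, 0.207, 0.0429]
tool_rot: [0.581, 0.814, 0.0, 0.0]
ft_force: [-3.1, -0.6, 8.8]
grip_width: 0.0189
grasp_force: 59.7
```

{"op": "apply_moves", "data": {
  "targets": [
    [[0,0,0,0,1],[0,0,0,0,1],[0,0,0,0,1],[0,0,0,0,1],[0,0,0,0,1],[0,0,0,0,1],[0,0,0.5,0,1],[0,0,0.9,0,1]]
  ]
}}

```text
clock: 20.68
eef_pos: [0.454, 0.2055, 0.0945]
tool_rot: [0.581, 0.814, -0.004, -0.002]
ft_force: [0.4, 0.4, -0.4]
grip_width: 0.0855
grasp_force: 0.0
```

{"op": "apply_moves", "data": {
  "targets": [
    [[0,0,0.9,0,1],[0,0,0.7,0,1],[0.25,-0.57,0,7,1],[0.25,-0.57,0,7,1],[0.25,-0.57,0,7,1],[0.25,-0.57,0,7,1],[0.25,-0.57,0,7,1],[0.25,-0.57,0,7,1]]
  ]
}}

```text
clock: 21.35
eef_pos: [0.5177, 0.0691, 0.1619]
tool_rot: [0.248, 0.969, -0.0, -0.0]
ft_force: [0.7, 0.8, -0.4]
grip_width: 0.0856
grasp_force: 0.0
```

{"op": "apply_moves", "data": {
  "targets": [
    [[0.25,-0.57,0,7,1],[0.25,-0.57,0,7,1],[0.25,-0.57,0,7,1],[0.25,-0.57,0,7,1],[0.2,-0.6,0,6.5,1],[0,0,0,0,1],[0,0,0,0,1],[0,0,0,0,1]]
  ]
}}

```text
clock: 22.02
eef_pos: [0.565, -0.0448, 0.1616]
tool_rot: [-0.047, 0.999, 0.0, -0.0]
ft_force: [0.4, 0.0, -0.2]
grip_width: 0.0855
grasp_force: 0.0
```

Run:
```python
from h import *
import pickle
o=get_obs();p,d=snap('wrist','w4');pickle.dump(o,open('pics/w4.pkl','wb'))
t,d=snap('top','top3')
cv2.imwrite('pics/c4.png',p)
cv2.imwrite('pics/c5.png',cv2.resize(t[150:270,130:250],(500,500),interpolation=2))
print(o['eef_pos'],o['tool_rot'])
```

```text
[ 0.56501606 -0.04479647  0.16155385] [-4.66080700e-02  9.98913124e-01  2.40178190e-04 -4.48102872e-04]
```

View pics/c4.png

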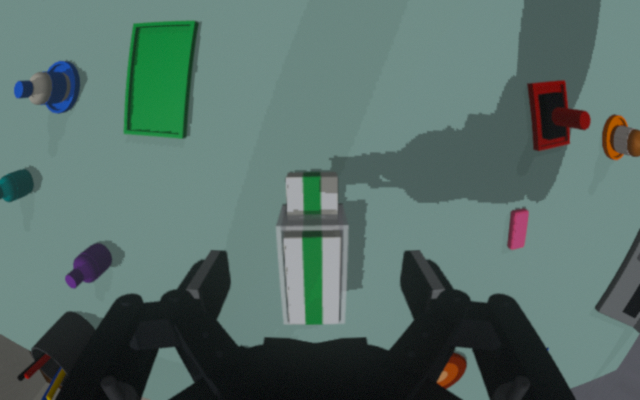

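View pics/c5.png

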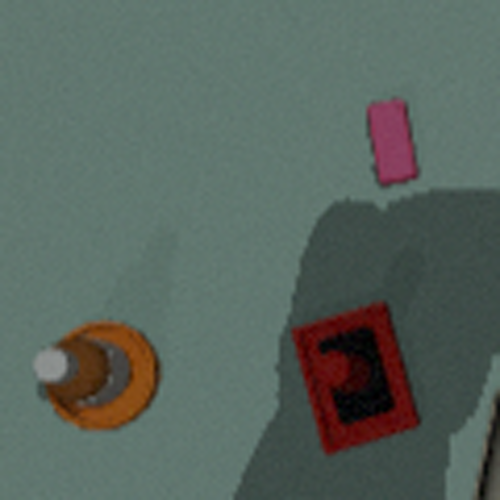

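The stamp sits aligned in the red rest. In the wrist view the carton end's top edge runs (287,173)–(337,173), the dispenser's top front edge is at row 227, and the green tray corners are (136,24), (199,21), (186,137) and (124,135).

Run:
```python
from h import *
import pickle
o=pickle.load(open('pics/w4.pkl','rb'))
print(wworld(o,[(287,173),(337,173)],[.024]*2));print(wworld(o,[(278,227),(348,227)],[.056]*2));print(wworld(o,[(284,324),(345,323)],[.064]*2))
g=wworld(o,[(136,24),(199,21),(186,137),(124,135)],[.01]*4);print(g,cv2.minAreaRect((g[:,:2]*1000).astype(np.float32)))
```

```text
[[ 0.5524 -0.0707  0.024 ]
 [ 0.5484 -0.0273  0.024 ]]
[[ 0.5902 -0.0728  0.056 ]
 [ 0.5849 -0.0162  0.056 ]]
[[ 0.6855 -0.0627  0.064 ]
 [ 0.679  -0.0063  0.064 ]]
[[ 0.4148 -0.2363  0.01  ]
 [ 0.4174 -0.1659  0.01  ]
 [ 0.5285 -0.1711  0.01  ]
 [ 0.5286 -0.2441  0.01  ]] ((472.9999084472656, -204.99998474121094), (72.9155044555664, 114.7345199584961), 87.32023620605469)
```

{"op": "apply_moves", "data": {
  "targets": [
    [[0,-0.05,-0.8,0,1],[0,0,-0.8,0,1],[0,0,-0.8,0,1],[0,0,-0.6,0,1],[0,0,-0.36,0,1],[0,0,0,0,1],[0,0,0,0,1],[0,0,0,0,1]]
  ]
}}

```text
clock: 22.78
eef_pos: [0.5664, -0.0464, 0.0288]
tool_rot: [-0.048, 0.999, -0.0, 0.001]
ft_force: [-0.4, 0.1, -0.9]
grip_width: 0.0855
grasp_force: 0.0
```

{"op": "apply_moves", "data": {
  "targets": [
    [[0,-0.03,-0.06,0,1],[0,0,0,0,1],[0,0,0,0,-1],[0,0,0,0,-1],[0,0,0,0,-1],[0,0,0,0,-1],[0,0,0,0,-1],[0,0,0,0,-1]]
  ]
}}

```text
clock: 23.45
eef_pos: [0.5659, -0.0481, 0.0258]
tool_rot: [-0.047, 0.999, 0.0, 0.001]
ft_force: [-1.2, -0.0, 5.0]
grip_width: 0.0447
grasp_force: 62.3
```

Run:
```python
from h import *
p,d=snap('wrist','w5');o=get_obs();print(o['eef_pos'],o['ft_force'],o['grip_width'])
cv2.imwrite('pics/c6.png',p[120:340,180:460])
```

```text
[ 0.56584704 -0.04819274  0.02580863] [-1.10769423  0.93654217  6.91849064] 0.044608527415460966
```

View pics/c6.png

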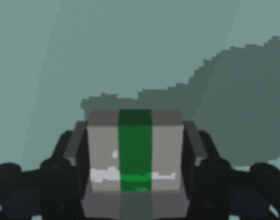

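The carton end is held squarely between both pads, with the stripe in the middle. Pulling it out now.

{"op": "apply_moves", "data": {
  "targets": [
    [[0,0,0.01,0,-1],[-0.3,-0.028,0,0,-1],[-0.7,-0.066,0,0,-1],[-0.7,-0.066,0,0,-1],[-0.6,-0.057,0,0,-1],[-0.2,-0.02,0,0,-1],[0,0,0,0,-1],[0,0,0,0,-1]]
  ]
}}

```text
clock: 24.17
eef_pos: [0.4664, -0.0578, 0.0257]
tool_rot: [-0.047, 0.999, -0.0, 0.001]
ft_force: [1.0, -1.0, -0.1]
grip_width: 0.0446
grasp_force: 61.6
```

Run:
```python
from h import *
p,d=snap('top','top4');o=get_obs();print(o['eef_pos'],o['ft_force'],o['grip_width'])
s,_=snap('scene','s4')
a=cv2.resize(p[120:250,270:420],(500,433),interpolation=2);b=cv2.resize(s[170:260,255:355],(300,433),interpolation=2)
cv2.imwrite('pics/c7.png',np.hstack([a,b]))
```

```text
[ 0.46740823 -0.05774804  0.02588716] [ 0.18834836  0.60784406 -0.36842706] 0.044197483994845715
```

View pics/c7.png

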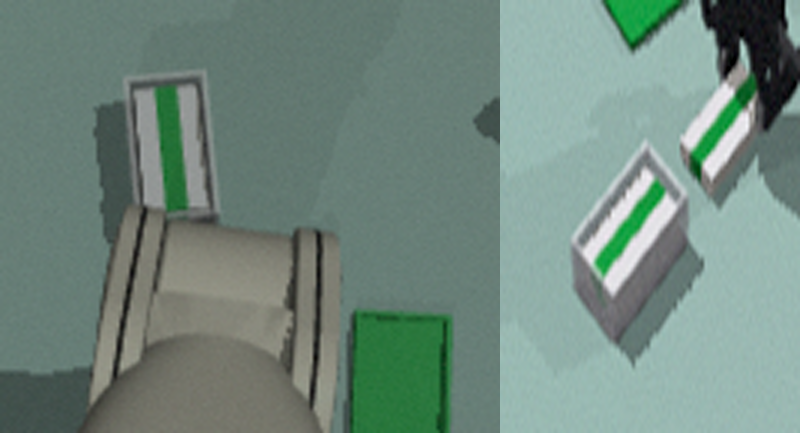

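The bottom carton is out and held level, and the other two have dropped and lie flat in the dispenser. Moving to the green tray.

{"op": "apply_moves", "data": {
  "targets": [
    [[0,0,0.5,0,-1],[0,0,0.5,0,-1],[-0.13,-0.73,0,-1.7,-1],[-0.13,-0.73,0,-1.7,-1],[-0.13,-0.73,0,-1.7,-1],[-0.13,-0.73,0,-1.7,-1],[-0.12,-0.74,0,-1.6,-1],[0,0,0,0,-1]]
  ]
}}

```text
clock: 24.93
eef_pos: [0.4414, -0.2092, 0.066]
tool_rot: [0.029, 1.0, -0.002, 0.001]
ft_force: [-0.6, -0.9, -0.2]
grip_width: 0.0446
grasp_force: 61.7
```

{"op": "apply_moves", "data": {
  "targets": [
    [[0,0,0,0,-1],[0,0,0,0,-1],[0,0,-0.2,0,-1],[0,0,-0.1,0,-1],[0,0,0,0,-1],[0,0,0,0,-1]]
  ]
}}

```text
clock: 25.43
eef_pos: [0.4395, -0.203, 0.0528]
tool_rot: [0.025, 1.0, 0.0, -0.001]
ft_force: [1.0, 0.5, 0.3]
grip_width: 0.0446
grasp_force: 61.7
```

Run:
```python
from h import *
p,d=snap('wrist','w6');s,_=snap('scene','s6')
cv2.imwrite('pics/c8.png',np.hstack([p[60:340,160:480],cv2.resize(s[130:210,255:355],(350,280),interpolation=2)]))
print(get_obs()['eef_pos'])
```

```text
[ 0.43993896 -0.20351048  0.05343097]
```

View pics/c8.png

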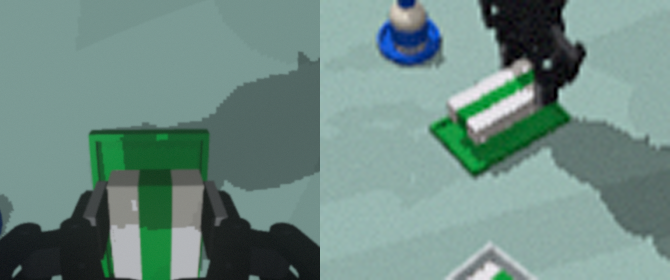

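Run:
```python
from h import *
o=get_obs();print(o['eef_pos'],wworld(o,[(250,191),(368,189)],[.01]*2))
```

```text
[ 0.43993896 -0.20351048  0.05343097] [[ 0.4119 -0.2398  0.01  ]
 [ 0.4141 -0.172   0.01  ]]
```

{"op": "apply_moves", "data": {
  "targets": [
    [[0,-0.05,-0.2,0,-1],[0,0,-0.2,0,-1],[0,0,-0.1,0,-1],[0,0,-0.05,0,-1],[0,0,-0.03,0,-1],[0,0,0,0,-1],[0,0,0,0,-1],[0,0,0,0,-1]]
  ]
}}

```text
clock: 26.2
eef_pos: [0.44, -0.2061, 0.0305]
tool_rot: [0.026, 1.0, -0.0, 0.0]
ft_force: [0.4, 0.4, 0.0]
grip_width: 0.0445
grasp_force: 61.7
```

{"op": "apply_moves", "data": {
  "targets": [
    [[0,0,-0.03,0,-1],[0,0,-0.03,0,-1],[0,0,0,0,-1],[0,0,0,0,-1]]
  ]
}}

```text
clock: 26.53
eef_pos: [0.4397, -0.206, 0.0279]
tool_rot: [0.026, 1.0, 0.0, -0.0]
ft_force: [-0.2, 1.3, 0.3]
grip_width: 0.0446
grasp_force: 61.7
```

{"op": "apply_moves", "data": {
  "targets": [
    [[0,0,-0.03,0,-1],[0,0,0,0,-1],[0,0,-0.02,0,-1],[0,0,0,0,-1],[0,0,0,0,-1]]
  ]
}}

```text
clock: 26.95
eef_pos: [0.4398, -0.2061, 0.0259]
tool_rot: [0.026, 1.0, -0.0, 0.0]
ft_force: [0.6, -0.3, 0.3]
grip_width: 0.0445
grasp_force: 61.7
```

{"op": "apply_moves", "data": {
  "targets": [
    [[0,0,-0.02,0,-1],[0,0,0,0,-1],[0,0,0,0,-1]]
  ]
}}

```text
clock: 27.2
eef_pos: [0.4399, -0.2061, 0.0259]
tool_rot: [0.026, 1.0, -0.0, 0.0]
ft_force: [-1.9, 0.0, 5.6]
grip_width: 0.0446
grasp_force: 62.4
```

Contact. Releasing, then retreating clear of the top camera.

{"op": "apply_moves", "data": {
  "targets": [
    [[0,0,0,0,0],[0,0,0,0,0.5],[0,0,0,0,1],[0,0,0,0,1],[0,0,0,0,1],[0,0,0,0,1],[0,0,0.4,0,1],[0,0,0.8,0,1]]
  ]
}}

```text
clock: 27.87
eef_pos: [0.4367, -0.2045, 0.0701]
tool_rot: [0.026, 1.0, 0.002, -0.004]
ft_force: [0.1, -0.5, -0.2]
grip_width: 0.0856
grasp_force: 0.0
```

{"op": "apply_moves", "data": {
  "targets": [
    [[0,0,0.9,0,1],[0,0,0.9,0,1],[0,0,0.9,0,1],[-0.3,0.8,0,0,1],[-0.3,0.9,0,0,1],[-0.3,0.9,0,0,1],[-0.3,0.9,0,0,1],[-0.3,0.9,0,0,1]]
  ]
}}

```text
clock: 28.53
eef_pos: [0.3789, -0.0288, 0.1811]
tool_rot: [0.027, 1.0, 0.0, 0.0]
ft_force: [1.3, 0.9, -0.5]
grip_width: 0.0854
grasp_force: 0.0
```

{"op": "apply_moves", "data": {
  "targets": [
    [[-0.3,0.9,0,0,1],[-0.3,0.9,0,0,1],[0,0.9,0,0,1],[0,0.9,0,0,1],[0,0,0,0,1],[0,0,0,0,1],[0,0,0,0,1]]
  ]
}}

```text
clock: 29.12
eef_pos: [0.3555, 0.1139, 0.1809]
tool_rot: [0.025, 1.0, -0.0, -0.0]
ft_force: [0.7, -0.1, 0.5]
grip_width: 0.0858
grasp_force: 0.0
```

Run:
```python
from h import *
p,d=snap('top','top5');print(get_obs()['eef_pos'])
cv2.imwrite('pics/c9.png',cv2.resize(p[120:280,130:510],(800,337),interpolation=cv2.INTER_CUBIC))
for n,pts in(('stack',[(313,150),(328,150),(315,180),(331,180),(319,165)]),('carton',[(380,222),(398,222),(380,254),(398,254),(389,238)])): print(n,world('top','top5',pts).tolist())
```

```text
[0.35557869 0.11327413 0.18091851]
stack [[0.673, -0.0201, 0.0426], [0.6736, -0.0557, 0.0429], [0.6003, -0.0262, 0.0425], [0.6006, -0.0637, 0.0443], [0.6365, -0.0349, 0.0433]]
carton [[0.5081, -0.1842, 0.0037], [0.5065, -0.2234, 0.025], [0.4315, -0.1823, 0.0114], [0.4317, -0.2223, 0.0244], [0.4686, -0.2018, 0.0244]]
```

View pics/c9.png

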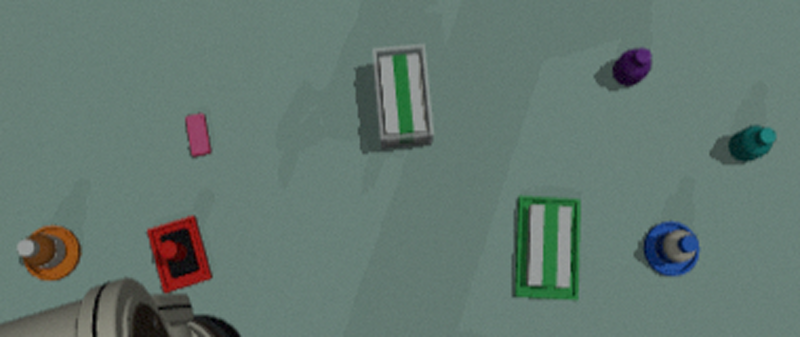

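Everything is in place. The stack top is level at 43–44 mm, and the carton lies flat at 24–25 mm inside the tray, stripe up.

```bash
python3 -c "
from workcell import order
print(order.job_done())"
```

```text
the job is handed in; nothing more can be done
None
```

The job is handed in: both bottles are standing in their holders, the stamp is in its rest, the carton lies flat and stripe-up in the green tray, and the other two cartons dropped flat in the dispenser.

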